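Hang the spatula back on the drying rack

TASK

Take the spatula with the hanging hole out of the slotted stand and, without laying it down, press its blade end on the free bench while you pinch it, so that it swings well aslant in the fingers and the hole end comes out clear of them. Then hang it upright by its hole on the empty hook of the drying rack, let go, and leave all other spatulas in their places and the bottles and the dish on the bench undisturbed.

Things in the scene. Friction and masses are not known exactly. Their poses are not given: they have to be found in the camera images.
- spatula: Spatula to hang: flat steel bar 187 mm long, about 60 g, blade down in the stand; the tallest there, the only one with a hole at its top. Origin: middle of the blade's lower end; z up along the tool, y across its width, x through its flat (half turn about z: same shape). Handle 24 mm wide (y), 6 thick (x), from z = 84 mm up; its side edges can be pinched anywhere at z = 95 to 165 mm, also beside the hole
- spatula_eye (a point): inner top of the hanging hole, at z = 181.5 mm in the spatula's frame: the point that rests on the hook. The hole opens along x; it is 14.8 mm wide (y) from z = 158 to 175 mm, then a round arch up to this point; the tool's outer top is at z = 187 mm
- spatula_tip (a point): middle of the lower end of the blade (18 mm wide, 4 mm thick, z = 0 to 88 mm). When this end is pushed against the bench with a few newtons, the pinched tool turns in the fingers about the pinch line and stays at the angle it was given
- stand: White stand, fixed, 124 x 66 mm, 65 mm high, origin under its centre. Four slots in a row at x = -39, -13, 13, 39 mm, each 6 mm (x) by 21 mm (y); tools stand on its base plate at z = 6 mm, flats facing x, and lean up to 4 degrees by the play. Raise a tool by more than 70 mm to clear it. The holed spatula is in one of the two middle slots, close between plain ones before and behind
- plain_1: plain spatula without a hole, 172 mm long, otherwise like the other, same frame; stays in the stand
- plain_2: plain spatula as plain_1; stays in the stand
- plain_3: plain spatula as plain_1; stays in the stand
- drying_rack: White drying rack, fixed. Origin under its panel on the bench; hooks on its front, facing -x, at y = -85, 0, 85 mm. Panel 270 mm wide (y), 12 mm thick; shelf board on top, 280 mm wide, z = 310 to 322 mm, front edge at x = -26 mm, small things on it up to z = 400 mm; it keeps a gripper that points straight down off the hooks: lean it 30 to 45 degrees. Drip tray to x = -65 mm, 18 mm high
- hook_free: the one empty hook of the three, any place in the row. Origin on the panel's face; steel wire 6 mm thick that runs out along its -x, dips to its seat at x = -30 mm and rises to its tip at x = -52 mm; top of the wire: z = 0 at the seat, 3 mm behind the seat, 14 mm at the tip. y runs across
- hook_free_seat (a point): lowest point of the empty hook's upper side, 235 mm above the bench and 30 mm before the panel, where a hung hole rests; axes as hook_free
- hook_a: occupied hook, as hook_free
- hook_b: occupied hook, as hook_free
- hung_a: spatula with a hole like the one to be hung, hanging on hook_a; same frame; stays there
- hung_b: spatula with a hole, hanging on hook_b; stays there
- white_jar: loose whitish plastic bottle, 48 mm across, 105 mm high, origin at the centre of its underside; bystander between stand and rack. The free bench round it runs from its front edge at world x = 0.385 m back to the fixed shaker, 180 mm high, whose front stands at x = 0.545 m from y = -0.16 to 0.16 m; the press can be done there
- dropper_bottle: loose dropper bottle, 27 mm across, 78 mm high, origin at the centre of its underside; bystander
- petri_dish: loose flat round dish, 66 mm across, 16 mm high, origin at the centre of its underside; bystander

How it is judged:
By the outcome, as a careful person would: the job done as asked, in the order asked, and still so for the second after the job is handed in, with the robot touching nothing.
It also fails if it takes over 64 s, if anything falls off the work surface, if the arm or the gripper's body presses on something with over 40 N, if the wrist force passes 120 N, or if a joint passes its speed limit or range.

ROBOT

A 7-joint arm with a two-finger parallel gripper is mounted at the origin on a cart in front of the work surface, level with it; the furniture and walls round the work are solid. World frame = base frame: x ahead of the robot, y to its left, z up, the work surface at z = 0. Lengths are in mm, angles in rad, forces in N, time in s.
With the tool pointing down it reaches from about 425 to 800 mm from the base axis. Payload 8.3 kg.
Tool frame: the origin (TCP) lies at the very end of the fingers, on their centre line; the grasp point (between the pads) lies 19 mm behind it; z points along the fingers, y is the line along which they close (so a half turn about z gives the same grasp; the last joint's range is limited). The gripper opens to 85 mm and grips with 20 to 120 N. Pads are 22 mm wide; open, the fingers measure 114 mm over their backs; the gripper's body (76 mm by 85 mm) begins 54 mm behind the grasp point. The pads swing forward as they close: fully open they stand 13 mm farther back than shut.
Start: joints at [-1.288, 0.383, 0.016, 1.37, -0.006, 1.388, -0.046], TCP at [211.791, 588.003, 231.279] pointing down, gripper open.
Joint ranges: [-2.95, 2.95], [-0.25, 2.06], [-1.52, 1.56], [0.18, 2.33], [-1.44, 4.58], [0.02, 2.06], [-3.01, 3.01]. Speed limits (rad/s): [2.39, 2.39, 3.01, 3.01, 3.14, 3.14, 3.14].

INTERFACE

Orientations are given as a rotation vector (axis times angle).
In Python, from station import r gives the robot as it stands. The module is installed in compiled form; this text tells all that it offers.
- The arm moves only by the tool move_arm, never from a script. Its argument "increments" is one flat list of numbers, 7 for each row, row after row: the turn, a rotation vector about the tool's x, y, z in degrees, then the shift along the tool's x, y, z in cm, then the opening, from 0 (shut) to 1 (fully open). A call has 1 to 5 rows; each row shifts and turns the commanded pose from where the row before left it, along the tool's axes as they then stand; what a row does not reach is not made up. A row lasts 1/12 s, in which the tool goes at most 41.7 mm and 7.16 degrees, less where a joint would pass 70% of its speed; a pose out of reach is approached as far as the arm can. A call with a gripper value outside its range is refused whole. The fingers move at their own pace and stop on an object; "grip_force" is the grip in N (left out, the last holds). Time passes only in rows, so rows that do not move let the fingers close. It gives the time, the measured TCP pose, the force, the opening and the grip force at its end, in the units of the state.
- r.get_obs(): the state, without advancing time (a new reading comes with each control period).
- r.grab_frame(name): name is "scene" or "side" or "wrist"; returns (picture, depth): 420x560x3 uint8, red, green, blue; 420x560 float32, mm along the optical axis (not along the pixel's ray), 0 where there is no reading.
- r.camera_info(name): a dict with "mtx" (3x3 intrinsics, pixels), "R" (3x3) and "t" (3): a world point X has camera coordinates R X + t; the wrist camera has in their place "tool_from_camera" (4x4, takes a point from camera to tool coordinates, whose origin is the TCP and whose axes are the flange's). Camera axes: x right, y down, z forward; pixel columns grow to the right and rows downward; lengths in mm; the calibration is good to about 2 mm. A picture is of the moment at which its call begins: read the wrist's pose just before it. camera_info takes no time and is no camera call.
- r.close_job(): hands the job in; it is judged then, once.
The state is a dict: "time": time; "joint_pos": joint angles; "joint_velocities": joint speeds; "joint_torque": joint torques, N m; "position": TCP position; "tcp_rot": TCP orientation; "force": force on the tool from outside, world axes, zero at the start; "moment": the same for the moment, N m; "finger_gap": finger opening in mm; "grip_force": force on a finger pad.
Only numpy, scipy, OpenCV 4.12 (cv2) and the standard library are available. Lean on these libraries where they do the work, as an engineer would, in place of code of your own. Each camera call takes 0.05 s, during which the arm holds its last target. There are 200 camera calls.

## Working session

There is one attempt and no reset: what is moved stays moved. The work goes in short steps, Python scripts to look and compute and a tool call to move; the robot and the scene stay as the last step left them, time stands still between calls to the robot, and variables do not carry over. Pictures are saved under pics/ and viewed, at most 10 in all, crops included, and the job is handed in when it is done.

Besides the shell and the picture viewer there is one more tool, called after ">>>" as name(argument=value, ...) on one line, values as JSON. move_arm: Moves the arm, as the interface text tells. Its arguments: {"type":"object","properties":{"increments":{"type":"array","items":{"type":"number"}},"grip_force":{"type":"number"}},"required":["increments"]}

```bash
mkdir -p pics
python3 - <<'E'
from station import r
import cv2,numpy as np
o=r.get_obs();print({k:np.round(v,3) for k,v in o.items()})
for n in("scene","side"):
    p,d=r.grab_frame(n);cv2.imwrite(f"pics/{n}0.png",p[:,:,::-1]);np.save(f"pics/{n}0_d.npy",d)
    c=r.camera_info(n);print(n,c, (-np.array(c["R"]).T@c["t"]))
print(r.camera_info("wrist"))
E
```

```text
{'time': np.float64(0.0), 'joint_pos': array([-1.288,  0.384,  0.016,  1.371, -0.006,  1.388, -0.047]), 'joint_velocities': array([ 0.001,  0.001,  0.   ,  0.001, -0.002,  0.   ,  0.001]), 'joint_torque': array([-0.0000e+00, -6.2759e+01,  8.4400e-01, -3.7183e+01,  1.7000e-02,
        1.4000e-02,  0.0000e+00]), 'position': array([211.624, 587.538, 230.26 ]), 'tcp_rot': array([-5.400e-01, -3.094e+00,  3.000e-03]), 'force': array([-0.049,  0.127,  0.67 ]), 'moment': array([ 0.017,  0.007, -0.005]), 'grip_force': np.float64(0.0), 'finger_gap': np.float64(85.392)}
scene {'mtx': array([[419.91975299,   0.        , 275.93493037],
       [  0.        , 419.91975299, 207.072787  ],
       [  0.        ,   0.        ,   1.        ]]), 'R': array([[ 0.70605488, -0.70812714,  0.00651604],
       [-0.33941591, -0.34646965, -0.87450307],
       [ 0.62151697,  0.61523552, -0.4849762 ]]), 't': array([-413.46376331,  305.7461851 ,  918.68211594])} [-175.2732951  -752.05900301  715.60909122]
side {'mtx': array([[521.42582494,   0.        , 286.73950298],
       [  0.        , 521.42582494, 210.20493303],
       [  0.        ,   0.        ,   1.        ]]), 'R': array([[-0.98650966, -0.16365847, -0.00381976],
       [-0.0920243 ,  0.57370496, -0.813876  ],
       [ 0.13538912, -0.80254503, -0.58102604]]), 't': array([ 508.63442233,  185.08771656, 1715.07428678])} [ 286.60294415 1353.48093586 1149.08413802]
{'mtx': array([[360.11932544,   0.        , 277.31058748],
       [  0.        , 360.11932544, 205.76548597],
       [  0.        ,   0.        ,   1.        ]]), 'tool_from_camera': array([[-1.52660695e-04, -9.61349089e-01, -2.75332355e-01,
         6.90581249e+01],
       [ 9.99999882e-01, -1.99056109e-05, -4.84957300e-04,
        -5.32616812e-01],
       [ 4.60732600e-04, -2.75332397e-01,  9.61348979e-01,
        -1.42203133e+02],
       [ 0.00000000e+00,  0.00000000e+00,  0.00000000e+00,
         1.00000000e+00]])}
```

View pics/scene0.png

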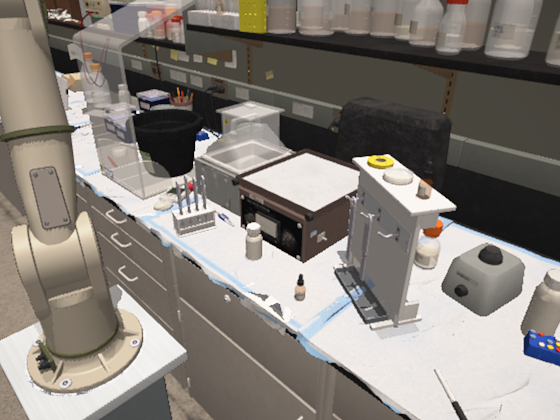

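View pics/side0.png

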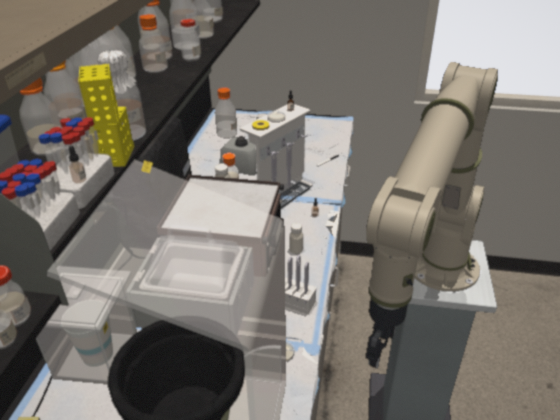

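The scene view shows the stand at about (192,215) with four tools, jar (254,240), dropper (300,288), and rack around (385,240). The side view shows the stand at (300,290) and rack hooks at (295,150). I'll enlarge crops next.

```bash
cat > h.py <<'E'
from station import r
import cv2,numpy as np
from scipy.spatial.transform import Rotation as Rn
def pts(n,d,px):
    c=r.camera_info(n);K=c["mtx"];out=[]
    for u,v in px:
        z=d[int(v),int(u)];q=np.array([(u-K[0,2])/K[0,0]*z,(v-K[1,2])/K[1,1]*z,z])
        out.append(np.array(c["R"]).T@(q-c["t"]))
    return np.array(out)
def ray(n,u,v,T=None):
    c=r.camera_info(n);K=c["mtx"];q=np.array([(u-K[0,2])/K[0,0],(v-K[1,2])/K[1,1],1])
    if n=="wrist":
        M=T@c["tool_from_camera"];return M[:3,3],M[:3,:3]@q
    R=np.array(c["R"]);return -R.T@c["t"],R.T@q
def onplane(n,u,v,ax,val,T=None):
    o,d=ray(n,u,v,T);return o+d*(val-o[ax])/d[ax]
def meet(a,b):
    (o1,d1),(o2,d2)=a,b;A=np.stack([d1,-d2],1);s=np.linalg.lstsq(A,o2-o1,rcond=None)[0]
    p,q=o1+d1*s[0],o2+d2*s[1];return (p+q)/2,np.linalg.norm(p-q)
def proj(n,X,T=None):
    c=r.camera_info(n);X=np.asarray(X,float)
    if n=="wrist":
        M=np.linalg.inv(T@c["tool_from_camera"]);q=M[:3,:3]@X+M[:3,3]
    else:q=np.array(c["R"])@X+c["t"]
    q=c["mtx"]@q;return q[:2]/q[2]
def tcp():
    o=r.get_obs();T=np.eye(4);T[:3,:3]=Rn.from_rotvec(o["tcp_rot"]).as_matrix();T[:3,3]=o["position"];return T
E
python3 - <<'E'
from h import *
a=cv2.imread("pics/scene0.png")
A=cv2.resize(a[165:240,160:240],(400,375),interpolation=cv2.INTER_CUBIC)
B=cv2.resize(a[150:335,325:455],(400,569),interpolation=cv2.INTER_CUBIC)
s=cv2.imread("pics/side0.png")
C=cv2.resize(s[245:320,270:330],(400,500),interpolation=cv2.INTER_CUBIC)
can=np.zeros((600,800,3),np.uint8);can[:300,:320]=cv2.resize(A,(320,300));can[:569,400:]=B;can[300:600,:240]=cv2.resize(C,(240,300))
cv2.imwrite("pics/c0.png",can)
d=np.load("pics/scene0_d.npy")
# world z map
c=r.camera_info("scene")
v,u=np.mgrid[:420,:560];K=c["mtx"];q=np.stack([(u-K[0,2])/K[0,0]*d,(v-K[1,2])/K[1,1]*d,d],-1)
W=(q-c["t"])@np.array(c["R"]);np.save("pics/W.npy",W)
for p in [(192,225),(180,230),(213,225),(254,240),(300,290),(372,215),(385,230),(400,240),(360,290),(395,320)]:print(p,W[p[1],p[0]].round())
E
```

```text
(192, 225) [441. 229.  23.]
(180, 230) [397. 231.  23.]
(213, 225) [502. 203.   8.]
(254, 240) [475. -23.  70.]
(300, 290) [ 442. -227.   33.]
(372, 215) [ 570. -323.  236.]
(385, 230) [ 570. -361.  212.]
(400, 240) [ 540. -415.  225.]
(360, 290) [ 582. -311.    2.]
(395, 320) [ 531. -441.   21.]
```

View pics/c0.png

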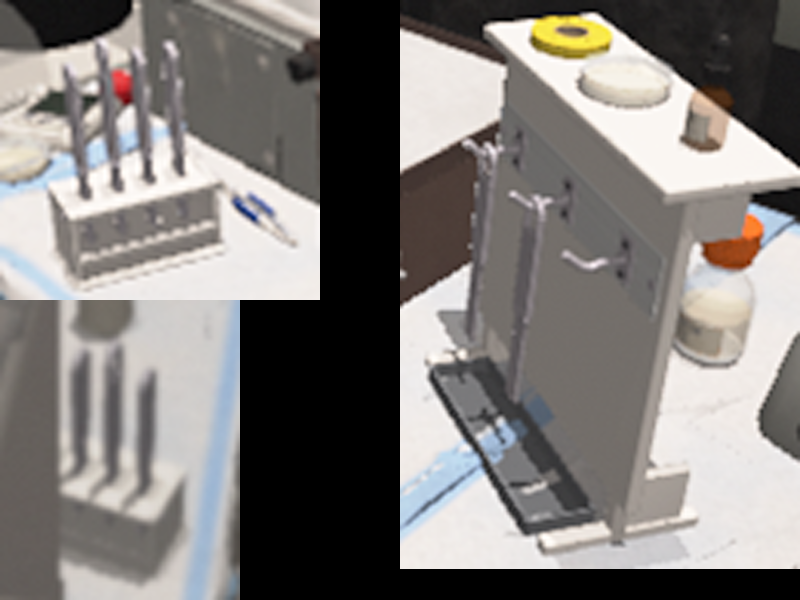

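The crops show the holed, tallest spatula second from the left in the stand (second slot from the robot side). The empty hook is the right-most one in the scene view, the -y end of the row. Next I'll fit the stand and rack poses from the depth.

Run:
```python
from h import *
W=np.load("pics/W.npy")
def box(lo,hi):
    return ((W>lo)&(W<hi)).all(-1)
m=box([350,150,61],[520,300,69]);P=W[m][:,:2]
rc=cv2.minAreaRect(P.astype(np.float32));print("stand top",m.sum(),rc,np.median(W[m][:,2]))
# tools in stand
m=box([350,150,85],[520,300,215]);P=W[m]
for lo in range(380,500,10):
    s=P[(P[:,0]>=lo)&(P[:,0]<lo+10)]
    if len(s):print(lo,len(s),s[:,1].min().round(),s[:,1].max().round(),s[:,2].max().round())
# panel front
m=box([480,-480,60],[680,-150,290]);m[:, :340]=False;P=W[m]
from collections import Counter
best=None;rng=np.random.default_rng(0)
for _ in range(400):
    a,b=P[rng.choice(len(P),2),:2];n=np.array([b[1]-a[1],a[0]-b[0]]);L=np.hypot(*n)
    if L<40:continue
    n/=L;k=(abs((P[:,:2]-a)@n)<3).sum()
    if best is None or k>best[0]:best=(k,n,a)
k,n,a=best;I=abs((P[:,:2]-a)@n)<4;Q=P[I]
c=Q[:,:2].mean(0);u,s,v=np.linalg.svd(Q[:,:2]-c,full_matrices=False);dd=v[0];t=(Q[:,:2]-c)@dd
print("panel",k,len(P),c,dd,np.degrees(np.arctan2(dd[1],dd[0])),"ends",c+dd*t.min(),c+dd*t.max(),t.max()-t.min())
m=box([450,-500,315],[720,-100,330]);rc=cv2.minAreaRect(W[m][:,:2].astype(np.float32));print("shelf",m.sum(),rc,np.median(W[m][:,2]),cv2.boxPoints(rc))
for n_,lo,hi in(("jar",[440,-70,20],[530,20,110]),("drop",[410,-260,10],[480,-190,80])):
    s=W[box(lo,hi)];print(n_,s.min(0).round(),s.max(0).round())
```

```text
stand top 325 ((454.6786804199219, 241.90928649902344), (66.04685974121094, 123.62593841552734), 74.02494812011719) 63.31336709285452
410 101 238.0 265.0 178.0
420 1 247.0 247.0 157.0
430 52 232.0 247.0 184.0
440 70 232.0 258.0 191.0
460 103 224.0 250.0 175.0
470 1 244.0 244.0 175.0
480 53 216.0 231.0 175.0
490 54 219.0 247.0 177.0
panel 4561 6074 [ 574.07319317 -357.62434402] [-0.50403192 -0.86368502] -120.26711020932545 ends [ 656.74146023 -215.96795029] [ 518.15246494 -453.4474328 ] 274.9607503396104
shelf 1967 ((612.381103515625, -350.525390625), (281.6482238769531, 102.1395492553711), 59.691078186035156) 320.99361046886935 [[ 497.2231  -446.32825]
 [ 585.4019  -497.8742 ]
 [ 727.53906 -254.72253]
 [ 639.3603  -203.17657]]
jar [460. -33.  20.] [504.  12. 106.]
drop [ 433. -234.   10.] [ 456. -208.   78.]
```

```bash
cat >> h.py <<'E'
def go(pos,rot=None):
    """print turn (deg, tool rotvec) and shift (cm, tool axes) from the present pose to the target; rot: 3x3"""
    T=tcp();R=T[:3,:3]
    w=np.degrees(Rn.from_matrix(R.T@rot).as_rotvec()) if rot is not None else np.zeros(3)
    d=np.asarray(pos)-T[:3,3]
    print("turn",w.round(2),"shift now",(R.T@d/10).round(2),"shift after turn",((rot if rot is not None else R).T@d/10).round(2))
def ori(yaw_y,lean=0):
    """tool y horizontal at yaw_y deg; lean>0: fingers point forward (tool -x side) by lean deg"""
    a=np.radians(yaw_y);y=np.array([np.cos(a),np.sin(a),0]);f=np.array([np.sin(a),-np.cos(a),0]);l=np.radians(lean)
    z=np.sin(l)*f-np.cos(l)*np.array([0,0,1]);x=np.cross(y,z);return np.stack([x,y,z],1)
E
python3 - <<'E'
from h import *
W=np.load("pics/W.npy")
for y0 in range(250,800,50):
    row=[]
    for x0 in range(150,600,50):
        m=((W[...,0]>x0)&(W[...,0]<x0+50)&(W[...,1]>y0)&(W[...,1]<y0+50)&(W[...,2]>-5))
        row.append(int(np.percentile(W[m][:,2],98)) if m.sum()>5 else -1)
    print(y0,row)
print(tcp().round(3))
go([442,245,290],ori(74))
E
```

```text
250 [664, -1, -1, -1, 55, 175, 65, 62, 150]
300 [-1, -1, -1, -1, 4, 2, -1, -1, 150]
350 [-1, -1, -1, -1, 2, 3, 11, 4, 150]
400 [-1, -1, -1, -1, 1, 15, 18, 21, 149]
450 [-1, -1, -1, -1, 2, 14, 21, 23, 28]
500 [-1, 585, -1, -1, 4, 523, 547, 566, 588]
550 [-1, -1, 574, -1, 3, 527, 552, 570, 587]
600 [-1, -1, -1, -1, 1, 525, 551, 569, 589]
650 [-1, -1, -1, -1, 2, 527, 551, 569, 591]
700 [-1, -1, -1, -1, 3, 527, 552, 571, 591]
750 [-1, -1, -1, -1, 2, 526, 552, 572, 590]
[[-9.41000e-01  3.39000e-01 -1.00000e-03  2.11667e+02]
 [ 3.39000e-01  9.41000e-01 -2.00000e-03  5.87585e+02]
 [-0.00000e+00 -2.00000e-03 -1.00000e+00  2.30385e+02]
 [ 0.00000e+00  0.00000e+00  0.00000e+00  1.00000e+00]]
turn [-0.1  -0.   -3.81] shift now [-33.28 -24.44  -5.92] shift after turn [-31.58 -26.58  -5.96]
```

>>> move_arm(increments=[0,0,-3.8,0,0,-0.5,0.65,0,0,0,-2.25,-1.9,-0.4,0.65,0,0,0,-2.25,-1.9,-0.4,0.65,0,0,0,-2.25,-1.9,-0.4,0.65,0,0,0,-2.25,-1.9,-0.4,0.65])

```text
time: 0.52
position: [277.8, 488.8, 251.9]
tcp_rot: [-0.437, -3.111, 0.002]
force: [0.3, 0.2, 0.2]
finger_gap: 55.6
grip_force: 0.0
```

>>> move_arm(increments=[0,0,0,-2.25,-1.9,-0.4,0.65,0,0,0,-2.25,-1.9,-0.4,0.65,0,0,0,-2.25,-1.9,-0.4,0.65,0,0,0,-2.25,-1.9,-0.4,0.65,0,0,0,-2.25,-1.9,-0.4,0.65])

```text
time: 0.93
position: [359.7, 366.3, 272.2]
tcp_rot: [-0.437, -3.11, 0.001]
force: [0.0, 0.3, -0.4]
finger_gap: 55.8
grip_force: 0.0
```

>>> move_arm(increments=[0,0,0,-2.25,-1.9,-0.4,0.65,0,0,0,-2.25,-1.9,-0.4,0.65,0,0,0,-2.25,-1.9,-0.4,0.65,0,0,0,-2.25,-1.9,-0.4,0.65,0,0,0,-2.25,-1.9,-0.4,0.65])

```text
time: 1.35
position: [441.6, 244.0, 292.2]
tcp_rot: [-0.437, -3.111, 0.001]
force: [0.1, 0.1, 1.1]
finger_gap: 55.8
grip_force: 0.0
```

>>> move_arm(increments=[0,0,0,0,0,0,0.65,0,0,0,0,0,0,0.65])

```text
time: 1.52
position: [442.2, 243.6, 292.3]
tcp_rot: [0.444, 3.11, -0.0]
force: [-0.5, 0.8, 0.1]
finger_gap: 55.6
grip_force: 0.0
```

Run:
```python
from h import *
print(r.get_obs()["joint_pos"].round(2),r.get_obs()["finger_gap"])
T=tcp();print(T.round(3));np.save("pics/T1.npy",T)
p,d=r.grab_frame("wrist");cv2.imwrite("pics/w1.png",p[:,:,::-1]);np.save("pics/w1d.npy",d)
print("expected top",proj("wrist",[442.2,245.5,193],T))
```

```text
[-0.82  0.09  0.27  1.6  -0.03  1.45  0.74] 55.60673993345949
[[-9.60000e-01  2.80000e-01  0.00000e+00  4.42165e+02]
 [ 2.80000e-01  9.60000e-01 -0.00000e+00  2.43604e+02]
 [-0.00000e+00 -0.00000e+00 -1.00000e+00  2.92319e+02]
 [ 0.00000e+00  0.00000e+00  0.00000e+00  1.00000e+00]]
expected top [280.96897999 204.96193359]
```

View pics/w1.png

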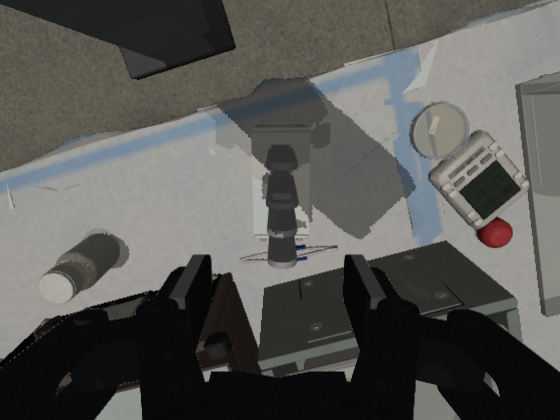

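The wrist view shows the four tools in a line at column ~283, with tops at rows ~150, 175–200, 215 and 260. The fingers straddle that line at columns 190–365. Next I'll locate the holed tool's top from the depth.

Run:
```python
from h import *
T=np.load("pics/T1.npy");d=np.load("pics/w1d.npy");c=r.camera_info("wrist");K=c["mtx"]
v,u=np.mgrid[:420,:560];q=np.stack([(u-K[0,2])/K[0,0]*d,(v-K[1,2])/K[1,1]*d,d],-1)
M=T@c["tool_from_camera"];W=q@M[:3,:3].T+M[:3,3]
ex=np.array([np.cos(np.radians(-16)),np.sin(np.radians(-16))]);ey=np.array([-ex[1],ex[0]])
m=(u>230)&(u<330)&(v>110)&(v<280)&(d>0)
S=np.stack([(W[...,:2]-[454.7,241.9])@ex,(W[...,:2]-[454.7,241.9])@ey],-1)
for lo,hi in((186,200),(165,183),(140,150),(100,110),(61,68)):
    k=m&(W[...,2]>lo)&(W[...,2]<hi)
    if k.sum()==0: print(lo,"none");continue
    n,lab,st,ce=cv2.connectedComponentsWithStats(k.astype(np.uint8))
    for i in range(1,n):
        if st[i,4]<8:continue
        L=lab==i;a=S[L];print(lo,st[i],"sx",a[:,0].min().round(1),a[:,0].max().round(1),"sy",a[:,1].min().round(1),a[:,1].max().round(1),"w",W[L].mean(0).round(1),"zmax",W[L][:,2].max().round(1))
```

```text
186 [267 201  31   9 222] sx -14.5 -9.3 sy -9.9 11.5 w [443.1 245.9 190.3] zmax 193.7
165 [266 160  32  11 305] sx -40.7 -34.5 sy -10.9 12.4 w [418.  253.1 173.7] zmax 179.1
165 [291 193   8  10  43] sx -14.8 -12.1 sy 8.0 12.6 w [443.9 255.8 175.4] zmax 182.8
165 [266 194   7  12  47] sx -14.8 -9.1 sy -11.0 -6.4 w [439.  237.1 175.5] zmax 182.9
165 [267 225  31  13 323] sx 10.9 17.2 sy -10.8 12.9 w [467.6 239.3 173. ] zmax 178.7
165 [268 255  29  14 324] sx 36.7 43.6 sy -10.3 12.3 w [492.4 232.2 172.9] zmax 178.6
140 [267 155  29   3  54] sx -40.8 -40.2 sy -10.8 11.7 w [415.9 253.8 144.3] zmax 149.7
140 [267 186  30   4  76] sx -14.9 -13.4 sy -11.0 12.8 w [441.  246.9 145. ] zmax 149.8
140 [268 215  28   5 102] sx 10.9 12.1 sy -10.7 12.4 w [465.9 239.5 145.1] zmax 150.0
140 [268 244  28   6 129] sx 36.5 39.0 sy -10.9 12.6 w [490.9 232.1 145. ] zmax 150.0
100 [268 149  27   3  49] sx -40.8 -39.2 sy -11.0 12.7 w [415.9 253.7 105.1] zmax 110.0
100 [269 177  25   2  50] sx -14.9 -14.3 sy -10.4 12.2 w [440.9 246.7 104.9] zmax 108.4
61 [ 251  124   60  117 3821] sx -61.1 63.9 sy -29.2 31.0 w [445.8 244.9  64.7] zmax 68.0
61 [272 170  18   3  24] sx -13.9 -12.5 sy -8.1 9.6 w [441.9 246.3  65. ] zmax 67.5
```

Run:
```python
from h import *
go([443.6,245.9,148])
```

```text
turn [0. 0. 0.] shift now [-0.23  0.13 14.4 ] shift after turn [-0.23  0.13 14.4 ]
```

>>> move_arm(increments=[0,0,0,-0.23,0.13,2.4,0.65,0,0,0,0,0,3,0.65,0,0,0,0,0,3,0.65,0,0,0,0,0,3,0.65,0,0,0,0,0,3,0.65])

```text
time: 1.98
position: [442.4, 247.6, 146.6]
tcp_rot: [-0.433, -3.111, -0.0]
force: [-0.7, 1.0, 0.4]
finger_gap: 55.8
grip_force: 0.0
```

>>> move_arm(increments=[0,0,0,0,0,0,0.65,0,0,0,0,0,0,0.2,0,0,0,0,0,0,0.1,0,0,0,0,0,0,0.1,0,0,0,0,0,0,0.1], grip_force=30)

```text
time: 2.4
position: [444.9, 247.0, 150.5]
tcp_rot: [0.437, 3.108, 0.004]
force: [-0.4, -0.1, 4.3]
finger_gap: 23.2
grip_force: 30.7
```

>>> move_arm(increments=[0,0,0,0,0,0,0.1,0,0,0,0,0,0,0.1,0,0,0,0,0,0,0.1])

```text
time: 2.65
position: [445.0, 246.9, 150.4]
tcp_rot: [0.437, 3.108, 0.005]
force: [0.3, 0.1, 7.6]
finger_gap: 23.4
grip_force: 31.0
```

>>> move_arm(increments=[0,0,0,0,0,-0.5,0.1,0,0,0,0,0,-1,0.1,0,0,0,0,0,-1.5,0.1,0,0,0,0,0,-2,0.1,0,0,0,0,0,-2,0.1])

```text
time: 3.07
position: [443.6, 245.8, 219.7]
tcp_rot: [-0.438, -3.111, 0.0]
force: [0.5, -0.5, -0.2]
finger_gap: 23.2
grip_force: 30.3
```

>>> move_arm(increments=[0,0,0,0,0,-2,0.1,0,0,0,0,0,-2,0.1,0,0,0,0,0,-1,0.1,0,0,0,0,0,0,0.1,0,0,0,0,0,0,0.1])

```text
time: 3.48
position: [443.9, 246.1, 268.4]
tcp_rot: [0.438, 3.111, 0.001]
force: [-0.1, -0.1, -1.8]
finger_gap: 23.3
grip_force: 30.3
```

Run:
```python
from h import *
print(r.get_obs()["position"],r.get_obs()["finger_gap"])
p,d=r.grab_frame("scene");a=p[:,:,::-1];cv2.imwrite("pics/s2.png",cv2.resize(a[100:260,130:290],(600,600),interpolation=cv2.INTER_CUBIC))
go([460,85,200],ori(20))
```

```text
[443.85638402 246.07465009 268.38477797] 23.28832120917749
turn [-7.000e-02 -2.000e-02  5.399e+01] shift now [ -6.04 -15.     6.75] shift after turn [-15.68  -3.94   6.74]
```

View pics/s2.png

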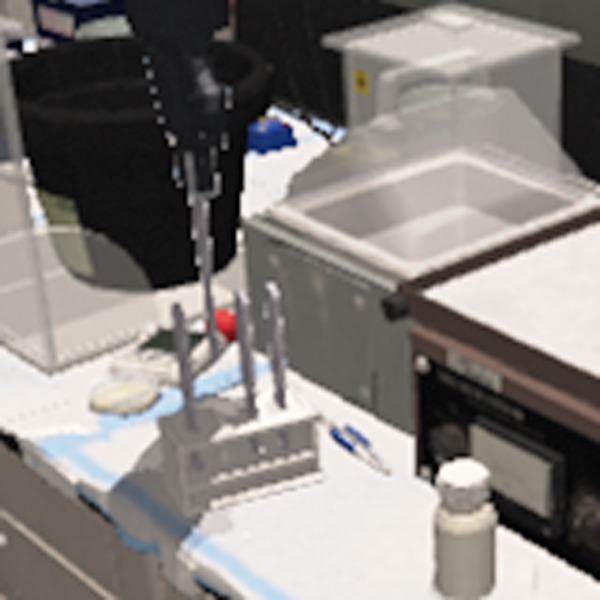

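The spatula is out in the fingers, with its blade at crop (210,330). Three plain ones remain in the stand. I'll slide it out along the slot direction, then turn.

>>> move_arm(increments=[0,0,0,0,-1,-0.5,0.1,0,0,0,0,-2,-0.5,0.1,0,0,0,0,-2.5,0,0.1,0,0,0,0,-2.5,0,0.1,0,0,0,0,-2,0,0.1])

```text
time: 3.95
position: [415.2, 147.3, 277.5]
tcp_rot: [-0.439, -3.109, 0.002]
force: [0.0, -0.7, -0.9]
finger_gap: 23.3
grip_force: 30.3
```

>>> move_arm(increments=[0,0,6,0,-1,0,0.1,0,0,6,0,0,0,0.1,0,0,6,0,0,0,0.1,0,0,6,0,0,0,0.1,0,0,6,0,0,0,0.1])

```text
time: 4.37
position: [412.7, 139.3, 277.5]
tcp_rot: [-1.236, -2.887, 0.002]
force: [-0.1, 0.7, -0.6]
finger_gap: 23.3
grip_force: 30.3
```

>>> move_arm(increments=[0,0,6,0,0,0,0.1,0,0,6,0,0,0,0.1,0,0,6,0,0,0,0.1,0,0,6,0,0,0,0.1,0,0,0,0,0,0,0.1])

```text
time: 4.78
position: [412.8, 139.4, 277.5]
tcp_rot: [-1.809, -2.568, 0.003]
force: [-0.0, 0.6, -1.1]
finger_gap: 23.3
grip_force: 30.3
```

Run:
```python
from h import *
go([460,85,200],ori(20)); print(r.get_obs()["joint_pos"].round(2))
T=tcp();p,d=r.grab_frame("wrist");cv2.imwrite("pics/w2.png",p[:,:,::-1]);np.save("pics/w2d.npy",d)
```

```text
turn [-0.11  0.02 -0.32] shift now [-6.71  2.63  7.75] shift after turn [-6.73  2.57  7.75]
[-0.71 -0.06  0.3   1.78  0.02  1.42 -0.07]
```

View pics/w2.png

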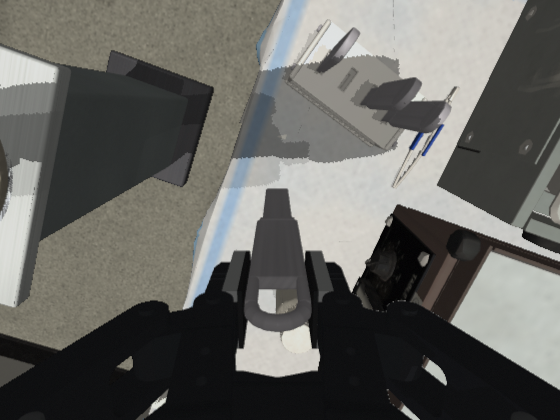

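The wrist view shows the spatula upright between the fingers: hole end at (278,310), blade tip at (278,190), stand with the three plain tools at (360,80). Next comes a 15° lean that tips the blade forward, then the press.

Run:
```python
from h import *
R=ori(20,-15);print(R.round(3))
go(np.array([424,151,180])+19*R[:,2],R)
```

```text
[[-0.33   0.94  -0.089]
 [ 0.908  0.342  0.243]
 [ 0.259  0.    -0.966]]
turn [-0.1  15.01  0.04] shift now [ 1.19  1.46 11.59] shift after turn [-1.85  1.44 11.51]
```

>>> move_arm(increments=[0,5,0,0,0,0,0.1,0,5,0,0,0,0,0.1,0,5,0,0,0,0,0.1,0,0,0,-0.6,0.5,3,0.1,0,0,0,-0.6,0.5,3,0.1])

```text
time: 5.25
position: [423.0, 145.6, 217.5]
tcp_rot: [-1.675, -2.393, -0.227]
force: [0.4, 1.7, -0.9]
finger_gap: 23.5
grip_force: 30.3
```

>>> move_arm(increments=[0,0,0,-0.6,0.44,3,0.1,0,0,0,0,0,2.5,0.1,0,0,0,0,0,0,0.1,0,0,0,0,0,0,0.1])

```text
time: 5.58
position: [421.6, 156.5, 161.8]
tcp_rot: [-1.671, -2.392, -0.216]
force: [-0.3, 0.4, 0.8]
finger_gap: 23.0
grip_force: 30.2
```

Run:
```python
from h import *
R=ori(20,-15);T=tcp();P=T[:3,3]-19*T[:3,2];print(P,r.get_obs()["force"],r.get_obs()["joint_pos"].round(2))
go(np.array([424,151,157])+19*R[:,2],R)
L=163;f=np.array([np.sin(np.radians(20)),-np.cos(np.radians(20)),0])
# waypoint pinch arc in tool axes (cm) per 4 deg from 15
prev=None
for a in range(15,60,4):
    q=L*(np.sin(np.radians(a))*f+np.cos(np.radians(a))*np.array([0,0,1]))
    if prev is not None:print(a,(R.T@(q-prev)/10).round(2))
    prev=q
```

```text
[423.35057777 151.90627132 180.19207647] [-0.32910059  0.43930524  0.77900201] [-0.62  0.08  0.43  1.94 -0.32  1.19  0.28]
turn [-0.2   0.01  0.11] shift now [-0.7   0.04  2.21] shift after turn [-0.7   0.04  2.21]
19 [-1.14  0.    0.04]
23 [-1.13 -0.    0.12]
27 [-1.12  0.    0.2 ]
31 [-1.1  -0.    0.28]
35 [-1.08  0.    0.35]
39 [-1.05 -0.    0.43]
43 [-1.02  0.    0.5 ]
47 [-0.99 -0.    0.57]
51 [-0.94  0.    0.64]
55 [-0.9 -0.   0.7]
59 [-0.85  0.    0.76]
```

>>> move_arm(increments=[0,0,0,-0.25,0,0.95,0.1,0,0,0,-0.25,0,0.95,0.1,0,0,0,-0.05,0,0.2,0.1,0,0,0,0,0,0,0.1])

```text
time: 5.92
position: [422.5, 156.8, 140.6]
tcp_rot: [-1.674, -2.391, -0.22]
force: [0.0, -0.0, 0.1]
finger_gap: 23.1
grip_force: 30.3
```

>>> move_arm(increments=[0,0,0,-0.05,0,0.2,0.1,0,0,0,0,0,0,0.1])

```text
time: 6.08
position: [423.3, 157.0, 139.5]
tcp_rot: [-1.675, -2.392, -0.222]
force: [-1.3, -1.5, 1.8]
finger_gap: 23.6
grip_force: 30.7
```

>>> move_arm(increments=[0,0,0,-0.05,0,0.2,0.1,0,0,0,-0.05,0,0.2,0.1])

```text
time: 6.25
position: [425.7, 156.7, 138.3]
tcp_rot: [-1.677, -2.393, -0.229]
force: [-1.9, -11.3, 39.9]
finger_gap: 23.1
grip_force: 38.1
```

>>> move_arm(increments=[0,0,0,-0.57,0,0.03,0.1,0,0,0,-0.57,0,0.05,0.1,0,0,0,-0.57,0,0.07,0.1])

```text
time: 6.5
position: [430.7, 141.4, 131.8]
tcp_rot: [-1.676, -2.393, -0.228]
force: [-1.1, -6.1, 17.8]
finger_gap: 23.4
grip_force: 35.6
```

>>> move_arm(increments=[0,0,0,-0.56,0,0.08,0.1,0,0,0,-0.56,0,0.1,0.1,0,0,0,-0.56,0,0.12,0.1,0,0,0,-0.55,0,0.14,0.1])

```text
time: 6.83
position: [436.8, 121.8, 120.7]
tcp_rot: [-1.676, -2.392, -0.225]
force: [-1.7, -6.0, 13.0]
finger_gap: 23.5
grip_force: 35.5
```

Run:
```python
from h import *
T=tcp();P=T[:3,3]-19*T[:3,2];print(P,r.get_obs()["force"])
p,d=r.grab_frame("wrist");cv2.imwrite("pics/w3.png",p[:,:,::-1]);np.save("pics/w3d.npy",d)
K=r.camera_info("wrist")["mtx"];M=r.camera_info("wrist")["tool_from_camera"]
v,u=np.mgrid[:420,:560];q=np.stack([(u-K[0,2])/K[0,0]*d,(v-K[1,2])/K[1,1]*d,d],-1)@M[:3,:3].T+M[:3,3]
# tool surface points in the tool frame: |y|<8, off the bench
Wz=(q@T[:3,:3].T+T[:3,3])[...,2]
m=(abs(q[...,1])<8)&(d>0)&(Wz>6)&(q[...,2]>0)&(abs(u-278)<40)
x,z=q[m][:,0],q[m][:,2]
for a in range(0,160,20):
    k=(z>a)&(z<a+20)
    if k.sum():print(a,k.sum(),np.percentile(x[k],[5,50,95]).round(1),"W z",np.median(Wz[m][k]).round(1))
```

```text
[438.45120279 117.20765466 139.01046202] [-1.73573988 -5.95188401 13.03278706]
0 940 [ 9.1 11.4 14. ] W z 114.7
20 694 [14.4 16.7 19.3] W z 96.7
40 477 [19.6 21.7 23.8] W z 79.4
60 390 [24.  26.2 28.5] W z 60.2
80 1158 [ 29.8  96.7 111. ] W z 64.3
100 429 [34.6 38.5 92.9] W z 27.4
120 383 [39.8 83.8 91.7] W z 22.7
140 96 [ 82.1 136.3 141.9] W z 6.2
```

Depth puts the blade at about 14° relative to the fingers, as planned, so the press is working. Continuing the arc.

>>> move_arm(increments=[0,0,0,-0.55,0,0.15,0.1,0,0,0,-0.54,0,0.17,0.1,0,0,0,-0.54,0,0.18,0.1,0,0,0,-0.53,0,0.2,0.1,0,0,0,-0.53,0,0.22,0.1])

```text
time: 7.3
position: [444.2, 100.0, 104.0]
tcp_rot: [-1.675, -2.392, -0.223]
force: [-0.3, -3.7, 6.5]
finger_gap: 23.0
grip_force: 35.3
```

>>> move_arm(increments=[0,0,0,-0.52,0,0.23,0.1,0,0,0,-0.51,0,0.25,0.1,0,0,0,-0.5,0,0.26,0.1,0,0,0,-0.5,0,0.28,0.1,0,0,0,-0.49,0,0.3,0.1])

```text
time: 7.72
position: [450.8, 80.6, 83.7]
tcp_rot: [-1.675, -2.391, -0.222]
force: [-1.1, -1.5, 2.8]
finger_gap: 23.5
grip_force: 34.8
```

>>> move_arm(increments=[0,0,0,-0.48,0,0.31,0.1,0,0,0,-0.47,0,0.33,0.1,0,0,0,-0.46,0,0.35,0.1,0,0,0,0,0,0,0.1])

```text
time: 8.05
position: [453.9, 69.9, 69.4]
tcp_rot: [-1.675, -2.39, -0.219]
force: [0.1, 0.9, 1.3]
finger_gap: 23.2
grip_force: 34.2
```

```bash
cat > ang.py <<'E'
from h import *
T=tcp();P=T[:3,3]-19*T[:3,2];print(P,r.get_obs()["force"])
p,d=r.grab_frame("wrist");import time;cv2.imwrite(f"pics/a{int(time.time())}.png",p[:,:,::-1]);np.save("pics/ad.npy",d)
K=r.camera_info("wrist")["mtx"];M=r.camera_info("wrist")["tool_from_camera"]
v,u=np.mgrid[:420,:560];q=np.stack([(u-K[0,2])/K[0,0]*d,(v-K[1,2])/K[1,1]*d,d],-1)@M[:3,:3].T+M[:3,3]
Wz=(q@T[:3,:3].T+T[:3,3])[...,2]
m=(abs(q[...,1])<8)&(d>0)&(Wz>6)&(q[...,2]>0)&(q[...,2]<50)&(abs(u-278)<40)&(q[...,0]<60)
x,z=q[m][:,0],q[m][:,2];s,b=np.polyfit(z,x,1);a=np.degrees(np.arctan(s));print("relative angle",a,"x at z=-19 (face)",b-19*s,m.sum())
# blade end: farthest point along the tool direction near the fitted line
th=np.radians(a);al=(q[...,2]+19)*np.cos(th)+q[...,0]*np.sin(th);pe=q[...,0]*np.cos(th)-(q[...,2]+19)*np.sin(th)
c=(abs(pe-np.cos(th)*(b-19*s))<3)&(abs(q[...,1])<8)&(d>0);print("tip distance from pinch",np.percentile(al[c],99.5),al[c].max(),"top",al[c].min(), "width ctr y",np.median(q[...,1][(abs(pe-np.cos(th)*(b-19*s))<3)&(al>20)&(al<60)&(abs(q[...,1])<16)]))
E
python3 ang.py
```

```text
[455.60017335  65.32106131  87.7201789 ] [0.128359   0.93557116 1.32611059]
relative angle 40.802192549241994 x at z=-19 (face) -1.5760321968216289 3573
tip distance from pinch 2.408191601871583 2.410609801958202 top 2.095354282068945 width ctr y nan
  return _methods._mean(a, axis=axis, dtype=dtype,
  ret = ret.dtype.type(ret / rcount)
```

>>> move_arm(increments=[0,0,0,0.26,0,-0.97,0.1,0,0,0,0.8,0,-2.9,0.1,0,0,0,0.8,0,-2.9,0.1,0,0,0,0.8,0,-2.9,0.1,0,0,0,0.8,0,-2.9,0.1])

```text
time: 8.52
position: [453.3, 71.2, 202.8]
tcp_rot: [-1.675, -2.391, -0.22]
force: [0.1, 0.7, -0.9]
finger_gap: 23.2
grip_force: 34.1
```

>>> move_arm(increments=[0,0,0,0.8,0,-2.9,0.1,0,0,0,0.8,0,-2.9,0.1,0,0,0,0,0,0,0.1,0,0,0,0,0,0,0.1])

```text
time: 8.85
position: [454.4, 71.8, 263.1]
tcp_rot: [-1.675, -2.394, -0.224]
force: [-0.5, -0.7, -2.1]
finger_gap: 23.2
grip_force: 34.2
```

Run:
```python
from h import *
T=tcp();p,d=r.grab_frame("wrist");cv2.imwrite("pics/w4.png",p[:,:,::-1]);np.save("pics/w4d.npy",d);np.save("pics/T4.npy",T)
K=r.camera_info("wrist")["mtx"];M=r.camera_info("wrist")["tool_from_camera"]
v,u=np.mgrid[:420,:560];q=np.stack([(u-K[0,2])/K[0,0]*d,(v-K[1,2])/K[1,1]*d,d],-1)@M[:3,:3].T+M[:3,3]
np.save("pics/q4.npy",q)
for vv in range(60,330,15):
    print(vv,d[vv,278].round(),q[vv,278].round(1),q[vv,264].round(1))
```

```text
60 211.0 [92.8  0.6 84. ] [92.8 -7.6 84.1]
75 203.0 [83.7  0.6 72.7] [83.7 -7.3 72.8]
90 194.0 [75.3  0.6 61.7] [75.4 -7.  62.9]
105 188.0 [67.6  0.6 53.3] [67.6 -6.8 53.7]
120 181.0 [60.4  0.6 43.4] [60.3 -6.6 46. ]
135 175.0 [53.7  0.6 35.5] [53.7 -6.2 35.4]
150 169.0 [47.4  0.5 27.4] [47.3 -6.1 28.3]
165 165.0 [41.3  0.5 21.2] [41.5 -5.8 20.1]
180 158.0 [36.1  0.5 13. ] [36.  -5.7 13.5]
195 155.0 [30.7  0.5  7.6] [30.6 -5.5  7.8]
210 151.0 [25.6  0.5  2.1] [25.8 -5.3  1.4]
225 146.0 [21.1  0.5 -4.1] [21.  -5.2 -4. ]
240 142.0 [16.6  0.5 -9.4] [16.5 -5.  -9.1]
255 138.0 [ 12.7   0.5 -15. ] [ 12.6  -4.9 -14.9]
270 135.0 [  8.5   0.5 -19.3] [  8.6  -4.8 -19.5]
285 381.0 [-116.9    0.9  200.9] [-133.9  -15.3  232.5]
300 343.0 [-112.2    0.8  162.9] [-116.8  -12.9  170.7]
315 316.0 [-110.3    0.8  134.8] [-114.2  -11.8  140.8]
```

View pics/w4.png

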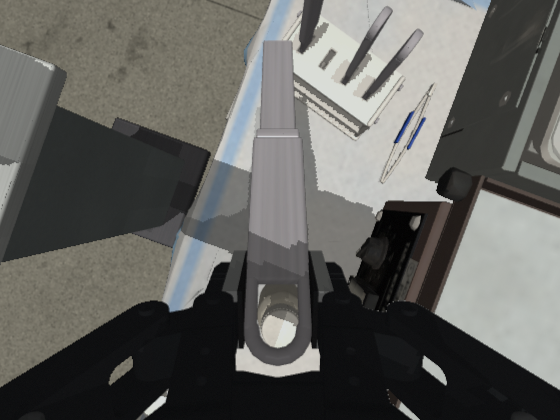

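The spatula hangs aslant in the fingers: blade end at (278,41), hole at (278,310), hole end leaning out on the tool's -x side, at about 39.5°. Next I'll get its eye in the tool frame and the free hook position from the scene image.

Run:
```python
from h import *
q=np.load("pics/q4.npy");d=np.load("pics/w4d.npy")
P=np.array([q[v,u] for v in range(145,268) for u in range(268,289)]);s,b=np.polyfit(P[:,2],P[:,0],1);th=np.arctan(s);print("ang",np.degrees(th))
up=np.array([-np.sin(th),0,-np.cos(th)]);nf=np.array([np.cos(th),0,-np.sin(th)])
print("rows",[(v,d[v,278].round()) for v in list(range(274,288))+list(range(338,370,2))])
print("tip rows",[(v,d[v,278].round()) for v in range(34,50)])
al=lambda p:p@up
e=max(v for v in range(260,290) if d[v,278]<150);print("hole low edge",e,al(q[e,278]))
a=[v for v in range(330,372) if d[v,278]<150];print(a and (a[0],al(q[a[0],278]),a[-1],al(q[a[-1],278])))
t=[v for v in range(30,60) if d[v,278]<260];print("tip",t[0],al(q[t[0],278]),q[t[0],278])
fo=np.mean(P@nf);print("face offset",fo)
for n,x in(("lowedge",al(q[e,278])+23.5),("top",al(q[a[-1],278])-5.5 if a else 0),("tip",al(q[t[0],278])+181.5)):
    print(n,"eye tool coords",(x*up+(fo-3)*nf).round(1))
# hook: project expected points, crop enlarged
f=np.array([.8636,-.504]);S=np.array([517.8,-393.2]);a=cv2.imread("pics/scene0.png")
for nm,o,z in(("seat",0,235),("base",30,238),("tip",-22,249)):
    X=np.r_[S+o*f,z];print(nm,X,proj("scene",X),proj("side",X))
B=cv2.resize(a[210:250,365:425],(780,520),interpolation=cv2.INTER_CUBIC);cv2.imwrite("pics/hk.png",B)
```

```text
ang 28.869846262399573
rows [(274, np.float32(135.0)), (275, np.float32(134.0)), (276, np.float32(135.0)), (277, np.float32(133.0)), (278, np.float32(134.0)), (279, np.float32(135.0)), (280, np.float32(134.0)), (281, np.float32(134.0)), (282, np.float32(136.0)), (283, np.float32(136.0)), (284, np.float32(386.0)), (285, np.float32(381.0)), (286, np.float32(377.0)), (287, np.float32(373.0)), (338, np.float32(317.0)), (340, np.float32(316.0)), (342, np.float32(316.0)), (344, np.float32(317.0)), (346, np.float32(315.0)), (348, np.float32(120.0)), (350, np.float32(119.0)), (352, np.float32(119.0)), (354, np.float32(120.0)), (356, np.float32(118.0)), (358, np.float32(119.0)), (360, np.float32(118.0)), (362, np.float32(119.0)), (364, np.float32(118.0)), (366, np.float32(420.0)), (368, np.float32(423.0))]
tip rows [(34, np.float32(410.0)), (35, np.float32(409.0)), (36, np.float32(409.0)), (37, np.float32(409.0)), (38, np.float32(410.0)), (39, np.float32(410.0)), (40, np.float32(222.0)), (41, np.float32(221.0)), (42, np.float32(220.0)), (43, np.float32(220.0)), (44, np.float32(220.0)), (45, np.float32(220.0)), (46, np.float32(218.0)), (47, np.float32(217.0)), (48, np.float32(217.0)), (49, np.float32(218.0))]
hole low edge 283 15.7031559598148
(348, np.float64(39.78207725865724), 365, np.float64(44.17670498697363))
tip 40 -138.08338715472425 [105.91861316   0.64406395  99.28255579]
face offset 22.641562404370994
lowedge eye tool coords [ -1.7   0.  -43.8]
top eye tool coords [ -1.5   0.  -43.4]
tip eye tool coords [ -3.8   0.  -47.5]
seat [ 517.8 -393.2  235. ] [386.10909805 235.89594066] [303.00522669 136.03293245]
base [ 543.708 -408.32   238.   ] [399.13959389 232.80760365] [296.80298673 132.99544905]
tip [ 498.8008 -382.112   249.    ] [377.40843878 231.64898234] [307.6940411  134.40438828]
```

View pics/hk.png

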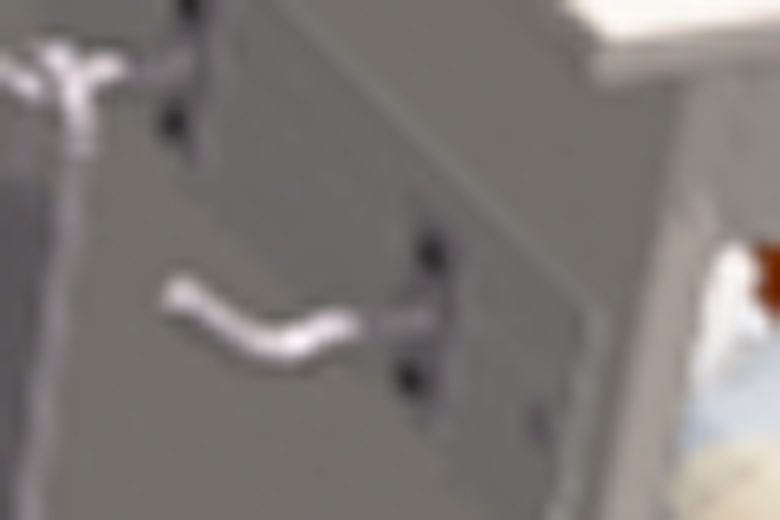

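The hook crop shows the free wire: tip at scene pixel (378.8,232.5), seat at (386.9,235.8), root at (399,234). All are within ~1 px of my prediction, so the seat estimate stands.

Run:
```python
from h import *
q=np.load("pics/q4.npy");d=np.load("pics/w4d.npy")
P=np.array([np.median(q[v,268:289],0) for v in range(150,282)]);ok=abs(P[:,1])<2
vx,vy,x0,y0=cv2.fitLine(P[ok][:,[0,2]].astype(np.float32),cv2.DIST_HUBER,0,.01,.01).ravel();th=np.arctan2(abs(vx),abs(vy));print("ang",np.degrees(th))
up=np.array([-np.sin(th),0,-np.cos(th)]);nf=np.array([np.cos(th),0,-np.sin(th)])
fo=np.array([x0,0,y0])@nf;print("face",fo,"y ctr",[ (q[v,(np.where((d[v,230:330]<200)&(d[v,230:330]>0)&(abs(q[v,230:330,1])<14))[0]+230)][:,1].min().round(1),q[v,(np.where((d[v,230:330]<200)&(abs(q[v,230:330,1])<14))[0]+230)][:,1].max().round(1)) for v in(160,200,220)])
for n,v,k in(("low",283,23.5),("top",365,-5.5),("tip",40,181.5)):
    x=q[v,278]@up+k;print(n,(x*up+(fo-3)*nf).round(1))
```

```text
ang 39.934616
face 18.608858507184827 y ctr [(np.float64(-11.6), np.float64(12.2)), (np.float64(-11.4), np.float64(12.1)), (np.float64(-11.5), np.float64(12.0))]
low [-11.5   0.  -38. ]
top [-11.4   0.  -37.9]
tip [-12.    0.  -38.7]
```

```bash
cat > tgt.py <<'E'
from h import *
import sys
R=ori(59.7,39.8);E=np.array([-11.5,.4,-38]);f=np.array([np.sin(np.radians(59.7)),-np.cos(np.radians(59.7)),0]);y=R[:,1]
S=np.array([517.8,-393.2,235])
n,s,z=map(float,sys.argv[1:4])  # eye offset from the seat along rack x, y, z
X=S+n*f+s*y+np.array([0,0,z])-R@E
T=tcp();e=T[:3,3]+T[:3,:3]@E-S;print("target TCP",X.round(1),"eye now n,s,z",(e@f).round(1),(e@y).round(1),e[2].round(1),"force",r.get_obs()["force"].round(1))
go(X,R);print("joints",r.get_obs()["joint_pos"].round(2))
print("rack n,s,z axes in tool cm per 10mm",(T[:3,:3].T@np.stack([f,y,[0,0,1]],1)).T.round(3).tolist())
E
python3 tgt.py -100 0 60
```

```text
target TCP [ 444.6 -350.9  258.4] eye now n,s,z -273.7 356.0 60.1 force [ 1.3 -0.  -1.2]
turn [ -8.8  -52.49 -40.24] shift now [-38.15 -15.31  -9.92] shift after turn [-15.6  -36.95  13.38]
joints [-0.52  0.06  0.51  1.73 -0.28  1.45  0.39]
rack n,s,z axes in tool cm per 10mm [[-0.744, 0.639, -0.198], [0.617, 0.77, 0.166], [0.259, 0.001, -0.966]]
```

>>> move_arm(increments=[0,0,0,0.78,0,-2.9,0.1,-0.8,-4.77,-3.66,0,0,0,0.1,-0.8,-4.77,-3.66,0,0,0,0.1,-0.8,-4.77,-3.66,0,0,0,0.1,-0.8,-4.77,-3.66,0,0,0,0.1])

```text
time: 9.32
position: [453.5, 71.8, 290.0]
tcp_rot: [1.416, 2.677, 0.042]
force: [-1.3, 0.1, -1.2]
finger_gap: 23.1
grip_force: 34.1
```

>>> move_arm(increments=[-0.8,-4.77,-3.66,0,0,0,0.1,-0.8,-4.77,-3.66,0,0,0,0.1,-0.8,-4.77,-3.66,0,0,0,0.1,-0.8,-4.77,-3.66,0,0,0,0.1])

```text
time: 9.65
position: [453.2, 72.1, 290.0]
tcp_rot: [0.955, 2.529, -0.128]
force: [-0.2, -0.3, -1.0]
finger_gap: 23.4
grip_force: 34.1
```

>>> move_arm(increments=[-0.8,-4.77,-3.66,0,0,0,0.1,-0.8,-4.77,-3.66,0,0,0,0.1,-0.8,-4.77,-3.66,0,0,0,0.1,0,0,0,0,0,0,0.1])

```text
time: 9.98
position: [456.6, 77.6, 287.2]
tcp_rot: [0.68, 2.404, -0.226]
force: [-0.4, -0.5, -1.7]
finger_gap: 23.5
grip_force: 34.1
```

```bash
python3 tgt.py -100 0 60
```

```text
target TCP [ 444.6 -350.9  258.4] eye now n,s,z -304.5 376.2 89.3 force [-0.4 -0.5 -1.7]
turn [-0.56 -2.14 -1.08] shift now [-15.25 -37.18  15.2 ] shift after turn [-13.97 -37.61  15.39]
joints [-0.44 -0.25 -0.22  2.09  0.62  1.13  0.13]
rack n,s,z axes in tool cm per 10mm [[-0.791, 0.021, 0.611], [0.019, 1.0, -0.009], [-0.611, 0.004, -0.792]]
```

>>> move_arm(increments=[0,0,0,-1.05,-2.65,1.05,0.1,0,0,0,-1.05,-2.65,1.05,0.1,0,0,0,-1.05,-2.65,1.05,0.1,0,0,0,-1.05,-2.65,1.05,0.1,0,0,0,-1.05,-2.65,1.05,0.1])

```text
time: 10.4
position: [493.8, -60.0, 264.4]
tcp_rot: [0.721, 2.418, -0.264]
force: [0.1, 0.1, -1.3]
finger_gap: 23.5
grip_force: 34.1
```

>>> move_arm(increments=[0,0,0,-1.05,-2.65,1.05,0.1,0,0,0,-1.05,-2.65,1.05,0.1,0,0,0,-1.05,-2.65,1.05,0.1,0,0,0,-1.05,-2.65,1.05,0.1,0,0,0,-1.05,-2.65,1.05,0.1])

```text
time: 10.82
position: [489.3, -211.5, 253.8]
tcp_rot: [0.727, 2.42, -0.269]
force: [0.2, 0.1, 0.5]
finger_gap: 23.5
grip_force: 34.1
```

>>> move_arm(increments=[0,0,0,-1.05,-2.65,1.05,0.1,0,0,0,-1.05,-2.65,1.05,0.1,0,0,0,-1.05,-2.65,1.05,0.1,0,0,0,0,0,0,0.1])

```text
time: 11.15
position: [480.1, -306.2, 248.9]
tcp_rot: [0.735, 2.419, -0.272]
force: [-0.8, 0.1, -0.9]
finger_gap: 23.6
grip_force: 34.1
```

```bash
python3 tgt.py -100 0 40
```

```text
target TCP [ 444.6 -350.9  238.4] eye now n,s,z -89.6 58.2 51.3 force [-0.8  0.1 -0.9]
turn [-3.44 -3.47 -2.29] shift now [ 1.03 -5.66  0.7 ] shift after turn [ 1.29 -5.65  0.29]
joints [ 0.25 -0.18  0.17  2.11  0.27  0.6   1.24]
rack n,s,z axes in tool cm per 10mm [[-0.804, 0.068, 0.59], [0.042, 0.997, -0.059], [-0.593, -0.023, -0.805]]
```

>>> move_arm(increments=[-3.4,-3.5,-2.3,0,0,0,0.1,0,0,0,0.3,-2,0.1,0.1,0,0,0,0.5,-2,0.1,0.1,0,0,0,0.5,-1.65,0.1,0.1,0,0,0,0,0,0,0.1])

```text
time: 11.57
position: [444.9, -347.3, 237.6]
tcp_rot: [0.639, 2.377, -0.23]
force: [0.1, -0.3, -0.2]
finger_gap: 23.4
grip_force: 34.1
```

>>> move_arm(increments=[0,0,0,0,0,0,0.1,0,0,0,0,0,0,0.1])

```text
time: 11.73
position: [448.6, -343.9, 239.2]
tcp_rot: [0.63, 2.377, -0.23]
force: [0.1, 0.4, -0.2]
finger_gap: 23.4
grip_force: 34.1
```

```bash
python3 tgt.py -70 0 22
python3 - <<'E'
from h import *
T=tcp();p,d=r.grab_frame("wrist");cv2.imwrite("pics/w5.png",p[:,:,::-1]);np.save("pics/w5d.npy",d);np.save("pics/T5.npy",T)
f=np.array([.8636,-.504,0]);S=np.array([517.8,-393.2,235])
for o,z in((0,0),(30,3),(-22,14)):print(proj("wrist",S+o*f+[0,0,z],T))
E
```

```text
target TCP [ 470.5 -366.   220.4] eye now n,s,z -100.2 7.9 40.7 force [ 0.1  0.4 -0.2]
turn [0.34 0.11 0.47] shift now [-1.1  -0.83  3.37] shift after turn [-1.12 -0.8   3.37]
joints [ 0.21 -0.23  0.38  2.19  0.05  0.48  1.63]
rack n,s,z axes in tool cm per 10mm [[-0.767, -0.01, 0.642], [-0.008, 1.0, 0.006], [-0.642, -0.001, -0.767]]
[264.61237635 319.07681823]
[265.3744105  336.32164397]
[263.30969764 332.39917886]
```

View pics/w5.png

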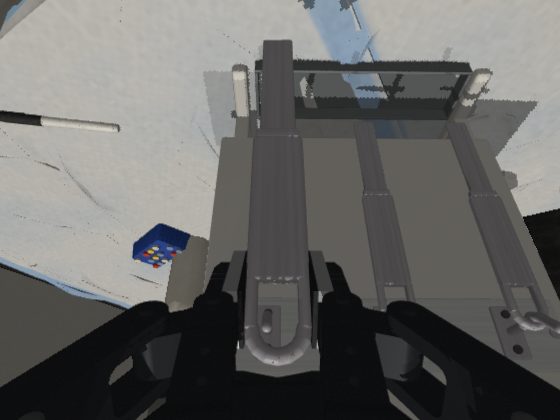

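The wrist view shows the hole end at (278,310), with the free hook's wire visible through the hole at (266,322). That is within ~2 px of prediction. The neighbouring hung tools at (395,290) and (515,285) are well to the right. Advancing to just before the hook tip.

>>> move_arm(increments=[0.3,0.1,0.4,-0.3,-0.35,1,0.1,0,0,0,-0.4,-0.35,1.2,0.1,0,0,0,-0.4,0,1.15,0.1,0,0,0,0,0,0,0.1,0,0,0,0,0,0,0.1])

```text
time: 12.2
position: [471.4, -364.4, 220.4]
tcp_rot: [0.638, 2.377, -0.234]
force: [-0.4, 0.5, -0.8]
finger_gap: 23.5
grip_force: 34.1
```

```bash
python3 tgt.py -44 0 22
python3 - <<'E'
from h import *
T=tcp();p,d=r.grab_frame("wrist");a=p[:,:,::-1];np.save("pics/w6d.npy",d)
cv2.imwrite("pics/w6.png",cv2.resize(a[260:380,210:350],(700,600),interpolation=cv2.INTER_CUBIC))
f=np.array([.8636,-.504,0]);S=np.array([517.8,-393.2,235])
for o,z in((0,0),(30,3),(-22,14)):print(proj("wrist",S+o*f+[0,0,z],T))
E
```

```text
target TCP [ 493.  -379.2  220.4] eye now n,s,z -70.1 1.9 22.0 force [-0.4  0.5 -0.8]
turn [ 0.04 -0.01  0.22] shift now [-2.01 -0.2   1.67] shift after turn [-2.01 -0.19  1.67]
joints [ 0.17 -0.13  0.45  2.15 -0.04  0.42  1.71]
rack n,s,z axes in tool cm per 10mm [[-0.768, -0.003, 0.64], [-0.004, 1.0, 0.001], [-0.64, -0.002, -0.768]]
[274.99033571 337.74934978]
[275.09461269 355.93601399]
[274.68364905 356.71738242]
```

View pics/w6.png

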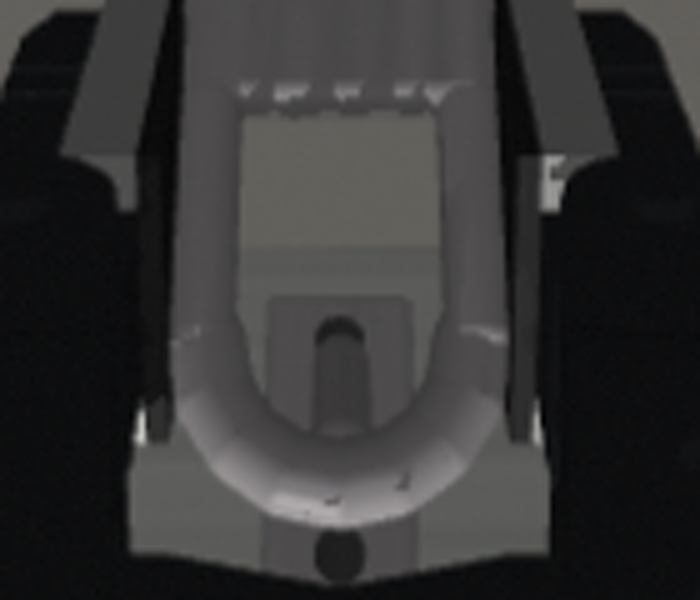

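The hook wire (column 278.4) is centred in the hole (column 278). I'll advance straight over the hook tip.

>>> move_arm(increments=[0,0,0,-0.5,0,0.42,0.1,0,0,0,-0.5,0,0.42,0.1,0,0,0,-0.5,0,0.42,0.1,0,0,0,-0.5,0,0.41,0.1,0,0,0,0,0,0,0.1])

```text
time: 12.67
position: [494.8, -378.7, 221.5]
tcp_rot: [0.639, 2.374, -0.235]
force: [-0.1, 1.5, -0.5]
finger_gap: 23.3
grip_force: 34.1
```

```bash
python3 tgt.py -30 2 10;python3 - <<'E'
from h import *
T=tcp();p,d=r.grab_frame("wrist");a=p[:,:,::-1]
A=cv2.resize(a[260:380,210:350],(400,343),interpolation=cv2.INTER_CUBIC)
p,d=r.grab_frame("scene");a=p[:,:,::-1];B=cv2.resize(a[205:265,345:415],(400,343),interpolation=cv2.INTER_CUBIC)
cv2.imwrite("pics/w7.png",np.hstack([A,B]))
E
```

```text
target TCP [ 506.1 -384.5  208.4] eye now n,s,z -42.7 1.3 23.0 force [-0.1  1.5 -0.5]
turn [0.01 0.14 0.19] shift now [-0.13  0.07  1.81] shift after turn [-0.13  0.07  1.81]
joints [ 0.15 -0.06  0.48  2.1  -0.11  0.41  1.77]
rack n,s,z axes in tool cm per 10mm [[-0.767, -0.003, 0.642], [-0.003, 1.0, 0.0], [-0.642, -0.002, -0.767]]
```

View pics/w7.png

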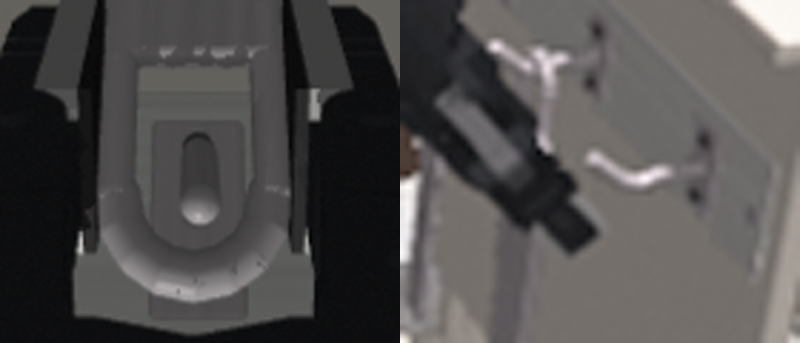

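In the left half (wrist), the hook's tip is inside the hole at crop (200,205). In the right half (scene), the fingers are beside the hook, with the tip at (590,155). That's my picture allowance spent, one over in fact, so from here I'll check with depth numbers only.

```bash
cat > chk.py <<'E'
from h import *
T=tcp();p,d=r.grab_frame("wrist");c=r.camera_info("wrist");K=c["mtx"]
M=T@c["tool_from_camera"];f=np.array([.8634,-.5045,0]);y=np.array([.5045,.8634,0]);S=np.array([517.8,-393.2,235])
for v in range(285,372,4):
    z=d[v,279];X=M[:3,:3]@(np.array([(279-K[0,2])/K[0,0],(v-K[1,2])/K[1,1],1])*z)+M[:3,3]-S
    print(v,z.round(1),"n,s,z",(X@f).round(1),(X@y).round(1),X[2].round(1))
E
python3 chk.py
python3 - <<'E'
from h import *
print(proj("scene",tcp()[:3,3]),"seen finger end ~ (378,247)")
E
```

```text
285 216.0 n,s,z 33.1 1.3 -31.7
289 213.6 n,s,z 32.1 1.3 -28.8
293 209.9 n,s,z 29.9 1.3 -25.5
297 208.8 n,s,z 30.1 1.3 -23.2
301 206.8 n,s,z 29.5 1.3 -20.6
305 202.9 n,s,z 26.9 1.3 -17.4
309 200.0 n,s,z 25.3 1.3 -14.6
313 164.3 n,s,z -8.9 1.1 -1.5
317 159.1 n,s,z -13.2 1.0 1.6
321 154.8 n,s,z -16.4 1.0 4.3
325 150.3 n,s,z -20.1 1.0 7.0
329 149.8 n,s,z -19.7 1.0 8.6
333 148.1 n,s,z -20.4 1.0 10.4
337 147.5 n,s,z -20.2 1.0 11.9
341 190.5 n,s,z 25.4 1.3 2.5
345 190.1 n,s,z 26.2 1.3 4.3
349 120.1 n,s,z -46.2 0.8 22.3
353 120.2 n,s,z -45.3 0.8 23.4
357 119.3 n,s,z -45.6 0.8 24.7
361 118.3 n,s,z -45.9 0.8 26.0
365 183.6 n,s,z 25.1 1.3 14.3
369 184.2 n,s,z 26.9 1.3 15.9
[372.79151259 243.20593992] seen finger end ~ (378,247)
```

The depth puts the hook tip at 20 mm before the seat, so the hole is still about 20 mm ahead of it: centred, and at the right height. Advancing over the tip.

>>> move_arm(increments=[0,0,0,-0.44,0.03,0.37,0.1,0,0,0,-0.44,0.03,0.37,0.1,0,0,0,-0.44,0,0.37,0.1,0,0,0,-0.42,0,0.36,0.1,0,0,0,0,0,0,0.1])

```text
time: 13.23
position: [514.7, -389.6, 221.2]
tcp_rot: [0.639, 2.375, -0.235]
force: [0.5, 0.1, 0.5]
finger_gap: 23.2
grip_force: 34.1
```

```bash
python3 tgt.py -8 1.5 13;python3 chk.py | sed -n 5,30p
```

```text
target TCP [ 524.8 -396.   211.4] eye now n,s,z -20.1 1.9 22.7 force [0.5 0.1 0.5]
turn [0.01 0.12 0.19] shift now [-0.3  -0.04  1.52] shift after turn [-0.3  -0.04  1.51]
joints [ 0.14 -0.01  0.5   2.05 -0.18  0.41  1.82]
rack n,s,z axes in tool cm per 10mm [[-0.767, -0.003, 0.642], [-0.003, 1.0, 0.0], [-0.642, -0.002, -0.767]]
301 136.5 n,s,z -15.4 1.7 3.7
305 132.9 n,s,z -18.1 1.7 6.1
309 128.5 n,s,z -21.7 1.7 8.8
313 128.8 n,s,z -20.5 1.7 9.9
317 128.1 n,s,z -20.4 1.7 11.3
321 129.1 n,s,z -18.6 1.7 12.1
325 167.5 n,s,z 21.0 2.0 2.4
329 171.8 n,s,z 26.6 2.0 2.7
333 171.5 n,s,z 27.3 2.0 4.3
337 170.7 n,s,z 27.5 2.0 6.1
341 168.4 n,s,z 26.2 2.0 8.3
345 166.5 n,s,z 25.3 2.0 10.3
349 120.2 n,s,z -22.3 1.7 22.5
353 119.1 n,s,z -22.8 1.7 23.9
357 117.2 n,s,z -24.0 1.7 25.4
361 118.4 n,s,z -22.1 1.7 26.2
365 165.7 n,s,z 29.6 2.0 18.1
369 165.5 n,s,z 30.4 2.0 19.7
```

>>> move_arm(increments=[0,0,0,-0.1,0,0.5,0.1,0,0,0,-0.1,0,0.5,0.1,0,0,0,-0.1,0,0.5,0.1,0,0,0,-0.08,0,0.5,0.1,0,0,0,-0.08,0,0.5,0.1])

```text
time: 13.7
position: [530.8, -399.2, 204.2]
tcp_rot: [0.639, 2.375, -0.234]
force: [1.3, -0.3, -0.2]
finger_gap: 23.3
grip_force: 34.1
```

>>> move_arm(increments=[0,0,0,0,0,0,0.1,0,0,0,0,0,0,0.1])

```text
time: 13.87
position: [530.4, -399.1, 204.1]
tcp_rot: [0.64, 2.376, -0.234]
force: [-0.4, -0.3, -1.2]
finger_gap: 23.6
grip_force: 34.1
```

```bash
python3 tgt.py 0 1.5 0;python3 chk.py | sed -n 1,30p
```

```text
target TCP [ 531.7 -400.1  198.4] eye now n,s,z -1.6 1.7 5.7 force [-0.4 -0.3 -1.2]
turn [0.   0.04 0.16] shift now [ 0.24 -0.02  0.54] shift after turn [ 0.24 -0.02  0.54]
joints [ 0.15  0.06  0.5   2.03 -0.28  0.38  1.92]
rack n,s,z axes in tool cm per 10mm [[-0.768, -0.002, 0.641], [-0.003, 1.0, 0.0], [-0.641, -0.002, -0.768]]
285 170.9 n,s,z 32.3 1.7 -31.4
289 169.0 n,s,z 31.5 1.7 -29.1
293 168.9 n,s,z 32.4 1.7 -27.5
297 165.5 n,s,z 30.2 1.7 -24.8
301 163.8 n,s,z 29.6 1.7 -22.7
305 163.0 n,s,z 29.9 1.7 -20.9
309 159.5 n,s,z 27.4 1.7 -18.3
313 160.0 n,s,z 28.8 1.7 -17.0
317 155.9 n,s,z 25.8 1.7 -14.3
321 120.9 n,s,z -8.5 1.5 -2.4
325 116.9 n,s,z -11.8 1.4 -0.2
329 116.6 n,s,z -11.4 1.4 1.0
333 111.5 n,s,z -15.9 1.4 3.4
337 109.2 n,s,z -17.6 1.4 5.1
341 106.2 n,s,z -20.0 1.4 6.8
345 105.7 n,s,z -19.8 1.4 7.9
349 103.6 n,s,z -21.4 1.4 9.4
353 103.8 n,s,z -20.5 1.4 10.3
357 103.7 n,s,z -20.0 1.4 11.3
361 103.8 n,s,z -19.2 1.4 12.2
365 145.7 n,s,z 26.5 1.7 4.9
369 145.4 n,s,z 27.0 1.7 6.3
```

Hook is through the hole and the eye is about 5 mm above the seat. Lowering until it touches.

>>> move_arm(increments=[0,0,0,0.1,0,0.15,0.1,0,0,0,0.1,0,0.15,0.1,0,0,0,0.06,0,0.1,0.1,0,0,0,0,0,0,0.1])

```text
time: 14.25
position: [531.3, -399.5, 200.6]
tcp_rot: [0.639, 2.374, -0.234]
force: [1.8, -1.4, 0.6]
finger_gap: 23.3
grip_force: 34.1
```

>>> move_arm(increments=[0,0,0,0.06,0,0.08,0.1,0,0,0,0,0,0,0.1])

```text
time: 14.42
position: [531.7, -399.8, 200.2]
tcp_rot: [0.639, 2.373, -0.235]
force: [0.8, 0.4, 3.3]
finger_gap: 23.4
grip_force: 34.4
```

```bash
python3 tgt.py 0 1.5 0
```

```text
target TCP [ 531.7 -400.1  198.4] eye now n,s,z -0.3 1.7 1.7 force [0.8 0.4 3.3]
turn [0.02 0.23 0.15] shift now [ 0.1  -0.02  0.15] shift after turn [ 0.1  -0.02  0.15]
joints [ 0.16  0.07  0.5   2.03 -0.31  0.36  1.94]
rack n,s,z axes in tool cm per 10mm [[-0.766, -0.002, 0.643], [-0.003, 1.0, 0.0], [-0.643, -0.001, -0.766]]
```

It's seated with about 3 N. Opening gently, then withdrawing along the fingers.

>>> move_arm(increments=[0,0,0,0,0,0,0.3,0,0,0,0,0,0,0.35,0,0,0,0,0,0,0.4,0,0,0,0,0,0,0.5,0,0,0,0,0,0,0.55])

```text
time: 14.83
position: [530.8, -399.3, 198.6]
tcp_rot: [0.64, 2.376, -0.234]
force: [-0.1, 0.3, 0.5]
finger_gap: 47.1
grip_force: 0.0
```

>>> move_arm(increments=[0,0,0,0,0,0,0.55,0,0,0,0,0,0,0.55,0,0,0,0,0,0,0.55,0,0,0,0,0,0,0.55,0,0,0,0,0,0,0.55])

```text
time: 15.25
position: [531.0, -399.4, 199.0]
tcp_rot: [0.639, 2.375, -0.234]
force: [0.1, -0.9, 0.8]
finger_gap: 47.1
grip_force: 0.0
```

```bash
python3 chk.py; python3 -c "
from h import *
print(r.get_obs()['force'],r.get_obs()['finger_gap'])"
```

```text
285 134.2 n,s,z -2.0 1.5 -22.6
289 168.8 n,s,z 32.0 1.8 -34.2
293 167.1 n,s,z 31.4 1.8 -32.0
297 166.0 n,s,z 31.4 1.8 -30.1
301 165.9 n,s,z 32.2 1.8 -28.5
305 163.8 n,s,z 31.3 1.7 -26.3
309 162.0 n,s,z 30.5 1.7 -24.2
313 160.0 n,s,z 29.6 1.7 -22.1
317 159.4 n,s,z 29.9 1.7 -20.5
321 156.8 n,s,z 28.3 1.7 -18.2
325 154.5 n,s,z 26.9 1.7 -16.1
329 152.3 n,s,z 25.7 1.7 -14.1
333 125.0 n,s,z -1.4 1.5 -5.4
337 116.6 n,s,z -9.3 1.5 -2.0
341 113.4 n,s,z -11.9 1.5 -0.1
345 111.9 n,s,z -12.8 1.5 1.2
349 109.7 n,s,z -14.4 1.5 2.8
353 107.2 n,s,z -16.3 1.4 4.4
357 104.5 n,s,z -18.6 1.4 5.9
361 102.3 n,s,z -20.2 1.4 7.3
365 101.7 n,s,z -20.2 1.4 8.4
369 100.4 n,s,z -21.0 1.4 9.5
[ 0.46140976 -0.10737962 -0.51705059] 46.90043036258393
```

>>> move_arm(increments=[0,0,0,0,0,-0.5,0.55,0,0,0,0,0,-1,0.55,0,0,0,0,0,-1.5,0.55,0,0,0,0,0,-2,0.55,0,0,0,0,0,-2,0.55])

```text
time: 15.72
position: [491.3, -376.7, 253.1]
tcp_rot: [0.64, 2.376, -0.235]
force: [-0.0, 0.1, 0.2]
finger_gap: 47.2
grip_force: 0.0
```

>>> move_arm(increments=[0,0,0,0,0,-2,0.55,0,0,0,0,0,-2,0.55,0,0,0,0,0,-2,0.55,0,0,0,0,0,0,0.55,0,0,0,0,0,0,0.55])

```text
time: 16.13
position: [458.9, -357.8, 300.2]
tcp_rot: [0.64, 2.372, -0.235]
force: [-0.3, 0.0, -0.3]
finger_gap: 46.8
grip_force: 0.0
```

Run:
```python
from h import *
o=r.get_obs();print(o["time"],o["position"].round(),o["force"].round(1))
T=tcp();p,d=r.grab_frame("wrist");c=r.camera_info("wrist");K=c["mtx"];M=T@c["tool_from_camera"]
v,u=np.mgrid[:420,:560];q=np.stack([(u-K[0,2])/K[0,0]*d,(v-K[1,2])/K[1,1]*d,d],-1)@M[:3,:3].T+M[:3,3]-np.array([517.8,-393.2,235])
f=np.array([.8634,-.5045,0]);y=np.array([.5045,.8634,0]);n,s,z=q@f,q@y,q[...,2]
for c0 in(1.5,86.5,171.5):
    for lo,hi in((-24,-3),(-60,-40),(-120,-100),(-185,-150)):
        k=(abs(s-c0)<25)&(abs(n)<16)&(z>lo)&(z<hi)&(d>0)
        if k.sum():print(c0,lo,k.sum(),"n",np.median(n[k]).round(1),"s",s[k].min().round(1),s[k].max().round(1),"z",z[k].min().round(1))
# bystanders from the scene view
p,d=r.grab_frame("scene");c=r.camera_info("scene");K=c["mtx"]
W=(np.stack([(u-K[0,2])/K[0,0]*d,(v-K[1,2])/K[1,1]*d,d],-1)-c["t"])@np.array(c["R"]);O=np.load("pics/W.npy")
for nm,lo,hi in(("jar",[440,-70,20],[530,20,110]),("drop",[410,-260,10],[480,-190,80]),("dish",[380,290,8],[500,400,20]),("stand tools",[350,150,100],[520,300,200])):
    g=lambda X:X[((X>lo)&(X<hi)).all(-1)]
    print(nm,len(g(O)),g(O).mean(0).round(1),len(g(W)),g(W).mean(0).round(1),g(W)[:,2].max().round())
```

```text
16.1333 [ 459. -358.  300.] [-0.3  0.  -0.3]
1.5 -24 474 n -3.8 s -10.8 13.2 z -24.0
1.5 -60 639 n -4.7 s -10.5 13.3 z -60.0
1.5 -120 330 n -4.4 s -8.4 11.7 z -119.9
1.5 -185 392 n -5.0 s -6.6 11.4 z -180.1
86.5 -24 441 n -0.5 s 74.2 98.2 z -24.0
86.5 -60 650 n -1.0 s 74.1 98.2 z -60.0
86.5 -120 341 n -0.0 s 75.8 96.6 z -120.0
86.5 -185 402 n 0.1 s 77.3 95.3 z -182.8
171.5 -24 537 n -0.1 s 158.4 183.2 z -24.0
171.5 -60 708 n -0.8 s 158.6 183.5 z -59.9
171.5 -120 362 n 0.1 s 160.5 181.3 z -120.0
171.5 -185 416 n 0.3 s 161.8 180.5 z -180.5
jar 484 [477.1 -16.8  66.1] 479 [477.2 -16.7  66.5] 106.0
drop 193 [ 442.  -224.    38.2] 193 [ 442.5 -224.    38.1] 77.0
dish 3 [458.6 399.3  11.1] 1 [452.  399.   12.5] 12.0
stand tools 376 [452.5 238.  141.3] 270 [457.3 236.5 139.2] 177.0
```

```bash
python3 -c "
from station import r
print(r.close_job())"
```

```text
the job is handed in; nothing more can be done
None
```

The holed spatula hangs upright on the free hook, let go with the robot clear, and the job is handed in at about 16 s; the jar, dropper bottle and plain spatulas read as in place, the dish I checked only by a few depth points, and I viewed 11 pictures, one over the limit of 10.

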